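# Start a binding clamp screw without crossing its thread

## Robot

A 6-joint arm with a two-finger parallel gripper is mounted at the origin on the work surface. World frame = base frame: x ahead of the robot, y to its left, z up, the work surface at z = 0. Lengths are in m, angles in degrees, forces in N, time in s.
With the tool pointing down it reaches from about 0.3 to 0.75 m from the base axis. Payload 8.5 kg.
Tool frame: the origin (TCP) lies midway between the tips of the shut fingers; the grasp point (between the pads) lies 19 mm behind it; z points along the fingers, y is the direction in which the jaws open and shut (so a half turn about z gives the same grasp; the last joint's range is limited). The gripper opens to 85 mm and grips with 20 to 120 N. Pads are 22 mm wide; open, the fingers measure 114 mm over their backs; the gripper's body (76 mm by 85 mm) begins 54 mm behind the grasp point. The pads swing forward as they close: fully open they stand 13 mm farther back than shut.
Start: joints at [-85.904, 21.807, 74.336, -0, 83.858, -12.336], TCP at [0.156, -0.528, 0.231] pointing down, gripper open.
Joint ranges: [-178.18, 178.18], [-50.72, 133.34], [12.68, 142.11], [-81.47, 261.47], [9.98, 163.14], [-165.26, 165.26]. Speed limits (degrees/s): [136.94, 136.94, 180, 180, 180, 180].

## Interface

Orientations are given as a 3x3 rotation matrix whose columns are the frame's x, y, z axes.
In Python, from rig import env, viewer, ticket gives the robot as it stands. The module is installed in compiled form; this text tells all that it offers.
- The arm moves only by the shell command python3 -m pendant 'ROWS' [FORCE]. ROWS is JSON, a list of rows, each a list of 3 entries, a list of its own where there are three numbers: the shift along the world's x, y, z in mm, then the turn about the world's z in rad, then the opening, from -1 (shut) to 1 (fully open). A call has 1 to 12 rows; each row shifts and turns the pose as measured when the row begins; what a row does not reach is not made up. A row lasts 1/8 s, in which the tool goes at most 62.5 mm and 10.7 degrees, less where a joint would pass 70% of its speed; a pose out of reach is approached as far as the arm can. A call with a gripper value outside its range is refused whole. The fingers move at their own pace and stop on an object; FORCE is the grip in N (left out, the last holds). Time passes only in rows, so rows that do not move let the fingers close. It gives the time, the measured TCP pose, the force and the opening at its end, in the units of the state.
- env.observe(): the state, without advancing time (a new reading comes with each control period).
- viewer.get_image(name): name is "scene" or "top" or "wrist"; returns (picture, depth): 384x512x3 uint8, red, green, blue; 384x512 float32, m along the optical axis (not along the pixel's ray), 0 where there is no reading.
- viewer.camera_params(name): a dict with "fx", "fy", "cx", "cy" (pixels), "rvec" (rotation vector, rad) and "tvec" (3), from world to camera coordinates, as OpenCV has them; the wrist camera has in their place "T_tool_cam" (4x4, takes a point from camera to tool coordinates, whose origin is the TCP and whose axes are the flange's). Camera axes: x right, y down, z forward; pixel columns grow to the right and rows downward; lengths in m; the calibration is good to about 2 mm. The wrist camera is an equidistant fisheye: a pixel r from the principal point sees the ray r / f radians off the axis. A picture is of the moment at which its call begins: read the wrist's pose just before it. camera_params takes no time and is no camera call.
- ticket.close_job(): hands the job in, once; it reports no verdict.
The state is a dict: "time_s": time; "q": joint angles; "qvel": joint speeds; "joint_efforts": joint torques, N m; "position": TCP position; "tool_rot": TCP orientation; "ft_force": force on the tool from outside, world axes, zero at the start; "wrist_torque": the same for the moment, N m; "grip_width": finger opening in m.
Only numpy, scipy, OpenCV 4.12 (cv2) and the standard library are available. Lean on these libraries where they do the work, as an engineer would, in place of code of your own. Each camera call takes 0.05 s, during which the arm holds its last target. There are 200 camera calls.

## Task

The hand screw on the shelf-upright clamp has only been set in the mouth of its thread. Start it clockwise with gentle turns; if it stiffens early it is crossing, so do not force it but ease it back anticlockwise, just as gently, until it stiffens that way, which means the thread has caught. Run it clockwise until it is fully home and snug, and let go, leaving everything else on the table where it is.

Things in the scene. Friction and masses are not known exactly. Their poses are not given: they have to be found in the camera images.
- clamp_screw (a joint): Turn of the hand screw, rad; grows clockwise from above (screwing in); its zero means nothing, only changes count. It does not rise or sink and turns freely (0.05 N m) between resistances. Found in the thread's mouth, not caught. Turned clockwise, it either stiffens within 1.2 rad (crossing) or catches unnoticed by then and runs 1.6 to 3 rad from where it was found until home.
- bush: Bright steel bush, 52 mm across, 8 mm high, on the clamp, carrying the screw; origin under its centre, 78 mm above the table, on the screw axis. Resistances are springy: crossing and back turn about 2 N m per rad, home about 3. Over 0.6 N m on any of them spoils the thread; snug is 0.2 to 0.5 N m. Let go, the screw eases back under 0.3 rad and stays.
- thread_axis (a point): Point on the screw axis at the bush's top, 86 mm above the table. Turning the screw back from crossing makes the thread drop in and catch, little felt; after 1.0 to 1.9 rad of back turn it then stiffens again: it has caught for good. From there it runs freely clockwise 2.4 to 3.6 rad until home.
- bar_centre (a point): Centre of the hand screw's grip bar, on the vertical screw axis, 115 mm above the table. The bar is a dark steel block 50 mm long (this point's x), 14 mm thick (y) and 30 mm high across the top of the screw, so its top is 15 mm above this point; it turns with the screw. Pinch it from above across its 14 mm.
- clamp: Grey clamp fixed to the table: base 150 (x) by 90 (y) mm, bridge 92 by 70 mm with its top at 78 mm; a 260 mm long slotted aluminium shelf upright runs through it along y, under 33 mm high. Origin on the table, on the screw axis.
- spanner: Steel spanner, 160 mm long, lying beside the clamp. Not to be moved; origin at its underside.
- pipe_collar: Steel ring 40 mm across, 16 mm high. Not to be moved; origin under its centre.
- bolt: Steel bolt 45 mm tall standing on its 22 mm head. Not to be moved; origin under its head.
- jar: Jar 64 mm across, 85 mm high. Not to be moved; origin under its centre.
- carton: Cardboard carton 110 x 160 x 70 mm. Not to be moved; origin under its centre.
- driver: Screwdriver lying on the table. Not to be moved; origin at its underside.

How it is judged:
By the outcome, as a careful person would: the job done as asked, in the order asked, and still so for the second after the job is handed in, with the robot touching nothing.
It also fails if it takes over 67 s, if anything falls off the work surface, if the arm or the gripper's body presses on something with over 40 N, if the wrist force passes 120 N, or if a joint passes its speed limit or range.

## Working session

There is one attempt and no reset: what is moved stays moved. The work goes in short steps, Python scripts to look and compute and a shell command to move; the robot and the scene stay as the last step left them, time stands still between calls to the robot, and variables do not carry over. Pictures are saved under pics/ and viewed, about 8 in all and at most 12, crops included, and the job is handed in when it is done.

```bash
mkdir -p pics; cat > h.py <<'E'
import numpy as np, cv2
from rig import env, viewer, ticket
def snap(n,f):
    s=env.observe(); im,d=viewer.get_image(n); cv2.imwrite(f'pics/{f}.png',im[:,:,::-1]); np.save(f'pics/{f}.npy',d); return s,im,d
def world(n,u,v,z=None,depth=None):
    p=viewer.camera_params(n); R=cv2.Rodrigues(np.array(p['rvec'],float))[0]; t=np.array(p['tvec'],float).ravel()
    r=R.T@np.array([(u-p['cx'])/p['fx'],(v-p['cy'])/p['fy'],1]); c=-R.T@t
    return c+r*(depth if depth is not None else (z-c[2])/r[2])
E
python3 - <<'E'
from h import *
s,im,d=snap('top','t1'); s,im2,d=snap('scene','s1')
cv2.imwrite('pics/both.png',np.hstack([im,im2])[:,:,::-1][:, :, :])
cv2.imwrite('pics/both.png',cv2.resize(cv2.imread('pics/both.png'),(800,300)))
print(s)
p=viewer.camera_params('top');print(p)
print(viewer.camera_params('wrist'))
E
```

```text
{'time_s': 0.05, 'q': array([-8.59018035e+01,  2.18404179e+01,  7.43828751e+01, -6.07960301e-04,
        8.38576544e+01, -1.23370064e+01]), 'qvel': array([ 0.03332129,  0.00337783, -0.00716903,  0.00596595,  0.09416407,
        0.06866713]), 'joint_efforts': array([ 4.76789370e-03, -4.49697912e+01, -2.31961155e+01, -1.63113145e-04,
        3.44757696e-03, -2.94269569e-07]), 'position': array([ 0.15557531, -0.52724657,  0.2307282 ]), 'tool_rot': array([[ 9.59140014e-01,  2.82931831e-01, -1.11490110e-04],
       [ 2.82931703e-01, -9.59139024e-01,  1.40843161e-03],
       [ 2.91555619e-04, -1.38242720e-03, -9.99999002e-01]]), 'ft_force': array([-0.33325583, -0.33556083, -0.78787343]), 'wrist_torque': array([ 0.02878183, -0.04162448,  0.01978602]), 'grip_width': 0.08556750306970555}
{'fx': 420.41484616831775, 'fy': 420.41484616831775, 'cx': 251.9738677896925, 'cy': 194.47200892448245, 'rvec': array([ 2.1893755 , -2.22220832,  0.02466939]), 'tvec': array([-0.00385891,  0.50924817,  1.20721231])}
{'fx': 297.3186396354542, 'fy': 297.3186396354542, 'cx': 256.14269116488316, 'cy': 190.7171754708328, 'T_tool_cam': array([[-3.58413408e-04, -9.63335402e-01, -2.68299784e-01,
         6.71618229e-02],
       [ 9.99999838e-01, -2.26851771e-04, -5.21353411e-04,
        -9.52060893e-04],
       [ 4.41373917e-04, -2.68299927e-01,  9.63335328e-01,
        -1.42981446e-01],
       [ 0.00000000e+00,  0.00000000e+00,  0.00000000e+00,
         1.00000000e+00]])}
```

View pics/t1.png

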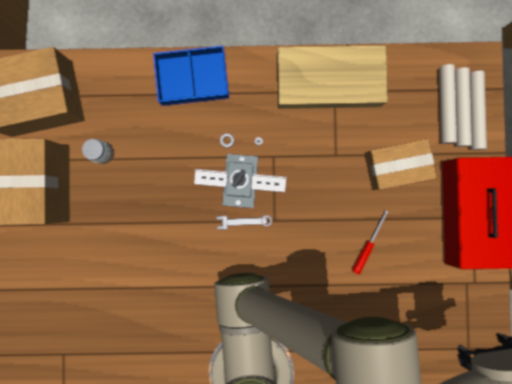

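The top view shows the clamp at about (239,180) with the bar on it. The pipe collar is at (227,140), the bolt at (258,141), the spanner at (245,222) and the jar at (97,150), all clear of the bar.

```bash
python3 - <<'E'
from h import *
im=cv2.imread('pics/t1.png'); d=np.load('pics/t1.npy')
c=im[120:235,185:295]; cv2.imwrite('pics/c1.png',cv2.resize(c,None,fx=5,fy=5,interpolation=cv2.INTER_CUBIC))
for u,v in [(239,179),(239,165),(245,195)]: print(d[v,u],world('top',u,v,depth=d[v,u]))
m=np.zeros(d.shape,np.uint8)
for v in range(150,212):
  for u in range(215,265):
    if world('top',u,v,depth=d[v,u])[2]>.108: m[v,u]=1
ys,xs=np.nonzero(m); print(len(xs),xs.mean(),ys.mean(),xs.min(),xs.max(),ys.min(),ys.max())
pts=np.array([world('top',x,y,z=.13)[:2] for x,y in zip(xs,ys)])
print(pts.mean(0)); r=cv2.minAreaRect((pts*1000).astype(np.float32)); print(r)
w,V=np.linalg.eigh(np.cov(pts.T));print(np.sqrt(w)*np.sqrt(12),V[:,1],np.arctan2(V[1,1],V[0,1]))
E
```

```text
1.0977224 [0.54690766 0.02134858 0.124243  ]
1.1441212 [0.58795786 0.02237754 0.07892923]
1.1471189 [0.50618877 0.00733289 0.07368155]Traceback (most recent call last):
  File "<stdin>", line 8, in <module>
  File "h.py", line 6, in world
    p=viewer.camera_params(n); R=cv2.Rodrigues(np.array(p['rvec'],float))[0]; t=np.array(p['tvec'],float).ravel()
ValueError: time passes only in moves, steps and waits
```

View pics/c1.png

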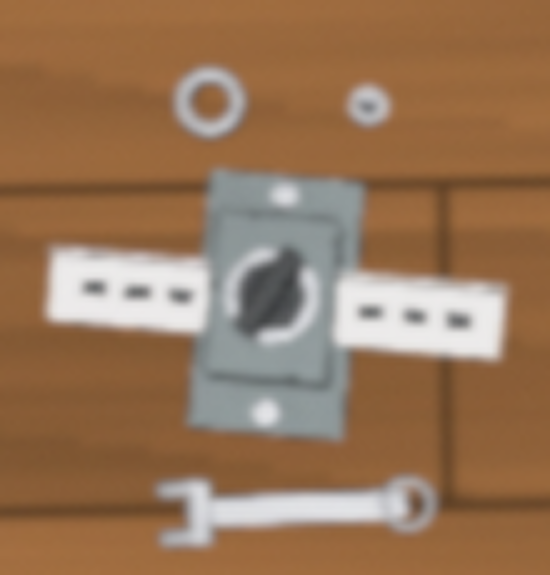

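The crop shows the bar centred at crop (268,293), with its long axis running from (240,335) to (292,250). Image up is +x and image right is -y, so the bar lies about -31° from +x.

```bash
python3 - <<'E'
from h import *
im=cv2.imread('pics/t1.png'); d=np.load('pics/t1.npy')
p=viewer.camera_params('top'); R=cv2.Rodrigues(np.array(p['rvec'],float))[0]; t=np.array(p['tvec'],float).ravel()
v,u=np.mgrid[150:212,215:265]; v=v.ravel();u=u.ravel()
ray=np.stack([(u-p['cx'])/p['fx'],(v-p['cy'])/p['fy'],np.ones(len(u))],1)@R; c=-R.T@t
P=c+ray*d[v,u][:,None]; h=P[:,2]>.112; pts=P[h]
g=cv2.cvtColor(im,cv2.COLOR_BGR2GRAY)[v,u]
print(h.sum(),pts.mean(0),pts[:,2].max())
w,V=np.linalg.eigh(np.cov(pts[:,:2].T));print(np.sqrt(w*12),np.degrees(np.arctan2(V[1,1],V[0,1])),cv2.minAreaRect((pts[:,:2]*1000).astype(np.float32)))
k=(g<75); Q=c+ray[k]*((.125-c[2])/ray[k][:,2])[:,None]; print('dark',k.sum(),Q.mean(0))
# bush (bright, z~.086)
b=(g>200)&(abs(P[:,2]-.086)<.02)&(np.hypot(P[:,0]-.545,P[:,1]-.02)<.035); Q=c+ray[b]*((.086-c[2])/ray[b][:,2])[:,None]
print('bush',b.sum(),cv2.minEnclosingCircle((Q[:,:2]*1000).astype(np.float32)))
# clamp grey at base
k=(np.abs(P[:,2]-.078)<.004); Q=P[k]; print('bridge',Q.mean(0),cv2.minAreaRect((Q[:,:2]*1000).astype(np.float32)))
s=env.observe();print(s['position'])
E
```

```text
118 [0.5420558  0.02025767 0.23921197] 1.2203328760395427
[0.04146014 0.09139599] -157.4625148538645 ((519.9979248046875, 16.796659469604492), (100.92919158935547, 41.73973083496094), 15.049757957458496)
dark 30 [0.54675876 0.02036692 0.125     ]
bush 21 ((549.3695678710938, 22.671985626220703), 23.123239517211914)
bridge [0.54911727 0.02489596 0.07730447] ((549.8174438476562, 24.492740631103516), (69.62238311767578, 90.34125518798828), 84.93628692626953)
[ 0.15556203 -0.52727612  0.23076935]
```

```bash
python3 -m pendant '[[[33,46,5],0.18,1],[[33,46,5],0.18,1],[[33,46,5],0.18,1],[[33,46,5],0.18,1],[[33,46,5],0.18,1],[[33,46,5],0.18,1],[[33,46,5],0.18,1],[[33,46,5],0.18,1],[[33,46,0],0.18,1],[[33,46,0],0.18,1],[[33,46,0],0.18,1],[[20,30,0],0.18,1]]'
```

```text
time_s: 1.6
position: [0.5454, 0.027, 0.2683]
tool_rot: [[-0.809, 0.588, -0.006], [0.588, 0.809, -0.003], [0.003, -0.006, -1.0]]
ft_force: [0.4, -0.7, 0.8]
grip_width: 0.0853
```

```bash
cat >> h.py <<'E'
def wrist_ray(s,u,v):
    p=viewer.camera_params('wrist'); T=np.array(p['T_tool_cam']); R=np.array(s['tool_rot'])
    x=(np.asarray(u,float)-p['cx'])/p['fx']; y=(np.asarray(v,float)-p['cy'])/p['fy']; th=np.hypot(x,y)+1e-9
    r=np.stack([np.sin(th)*x/th,np.sin(th)*y/th,np.cos(th)],-1)
    return np.array(s['position'])+R@T[:3,3], r@(R@T[:3,:3]).T
def wrist_pt(s,u,v,z):
    c,r=wrist_ray(s,u,v); return c+r*((z-c[2])/r[...,2])[...,None]
E
python3 - <<'E'
from h import *
s,im,d=snap('wrist','w1'); print(s['position'],s['tool_rot'])
import pickle; pickle.dump(s,open('pics/w1.pkl','wb'))
E
```

```text
[0.54541125 0.02700627 0.26833689] [[-0.80853737  0.58841171 -0.00624288]
 [ 0.58843459  0.80854039 -0.00267767]
 [ 0.00347205 -0.00583852 -0.99997693]]
```

View pics/w1.png

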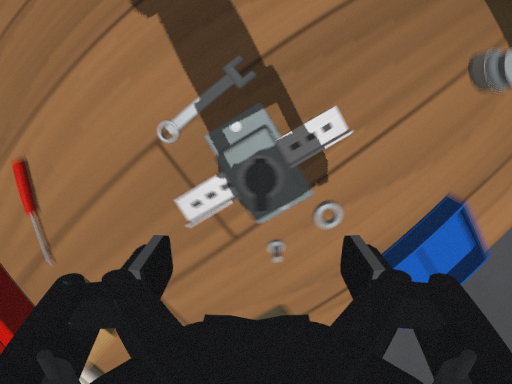

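The wrist view shows the bar at about (262,180), in the gripper's shadow. It runs roughly up the image, along tool x.

```bash
python3 - <<'E'
from h import *
import pickle
s=pickle.load(open('pics/w1.pkl','rb')); im=cv2.imread('pics/w1.png'); d=np.load('pics/w1.npy')
v,u=np.mgrid[130:230,210:315]; v=v.ravel();u=u.ravel()
c,r=wrist_ray(s,u,v); T=np.array(viewer.camera_params('wrist')['T_tool_cam']); ax=np.array(s['tool_rot'])@T[:3,2]
P=c+r*(d[v,u]/(r@ax))[:,None]
for lo,hi in [(.126,.134),(.122,.138)]:
  k=(P[:,2]>lo)&(P[:,2]<hi); q=P[k][:,:2]; w,V=np.linalg.eigh(np.cov(q.T))
  print(k.sum(),q.mean(0),np.sqrt(w*12),np.degrees(np.arctan2(V[1,1],V[0,1])),cv2.minAreaRect((q*1000).astype(np.float32)),u[k].mean(),v[k].mean())
k=abs(P[:,2]-.078)<.003; print('bridge',k.sum(),cv2.minAreaRect((P[k][:,:2]*1000).astype(np.float32)))
cv2.imwrite('pics/w1c.png',cv2.resize(im[130:230,200:320],None,fx=5,fy=5,interpolation=cv2.INTER_CUBIC))
E
```

```text
682 [0.54920818 0.02547893] [0.01375886 0.0489072 ] 145.7291809063527 ((549.7236328125, 25.11516571044922), (13.894298553466797, 48.851776123046875), 54.32905960083008) 257.9692082111437 186.0131964809384
692 [0.54894554 0.02563835] [0.01376362 0.04943414] 145.76682318718915 ((549.6450805664062, 25.171533584594727), (13.894298553466797, 49.04509735107422), 54.32905960083008) 257.9436416184971 185.6907514450867
bridge 2688 ((550.1075439453125, 24.221277236938477), (69.1753921508789, 91.2734375), 84.14599609375)
```

View pics/w1c.png

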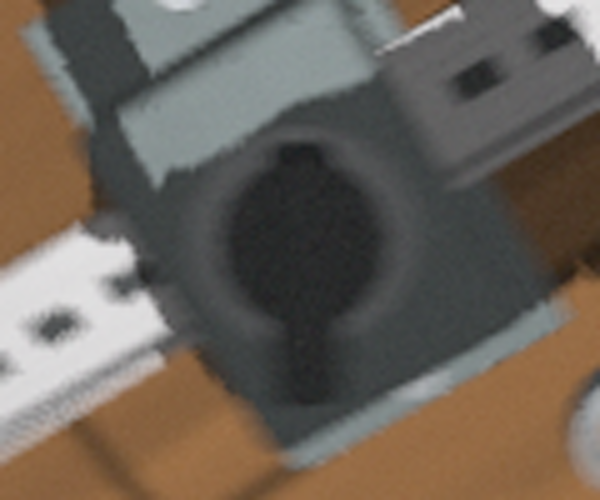

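The bar measures 13.9 × 49 mm with its top near 0.130 m, which matches the given sizes. Its centre is (0.5495, 0.025) and its long axis is at about 145°. I'll align, lower and grip.

```bash
python3 -m pendant '[[[4,-2,-20],0.02,1],[[0,0,-45],0,1],[[0,0,-45],0,1],[[0,0,-40],0,1],[[0,0,-15],0,1],[[0,0,0],0,1]]' 60; python3 -c "
from h import *
s=env.observe();print(s['wrist_torque'],s['q'],s['position'])"
```

```text
time_s: 2.4
position: [0.5498, 0.0293, 0.0965]
tool_rot: [[-0.828, 0.561, -0.009], [0.561, 0.828, -0.001], [0.007, -0.005, -1.0]]
ft_force: [0.3, 0.1, -0.7]
grip_width: 0.0851
[-0.00263828 -0.04147372 -0.03909188] [ -9.20750396  29.74601795  85.4375855   -0.13840325  65.29059439
 -65.01731181] [0.54976119 0.0293455  0.09645527]
```

```bash
python3 -m pendant '[[[0,-4,3],-0.015,1],[[0,0,0],0,1]]' 60
```

```text
time_s: 2.65
position: [0.5504, 0.0249, 0.1011]
tool_rot: [[-0.819, 0.574, -0.006], [0.574, 0.819, -0.001], [0.005, -0.005, -1.0]]
ft_force: [0.4, -1.4, 0.7]
grip_width: 0.0856
```

```bash
python3 -m pendant '[[[0,0,0],0,-1],[[0,0,0],0,-1],[[0,0,0],0,-1],[[0,0,0],0,-1],[[0,0,0],0,-1],[[0,0,0],0,-1],[[0,0,0],0,-1],[[0,0,0],0,-1]]' 50; cat > st.py <<'E'
from h import *
s=env.observe();R=s['tool_rot'];print('tau',np.round(s['wrist_torque'],3),'F',np.round(s['ft_force'],1),'yaw %.3f rad'%np.arctan2(R[1,0],R[0,0]),'q6 %.1f'%s['q'][5],'eff6',round(s['joint_efforts'][5],3),'pos',np.round(s['position'],4),'w',s['grip_width'],'t',s['time_s'])
E
python3 st.py
```

```text
time_s: 3.65
position: [0.5506, 0.0241, 0.1041]
tool_rot: [[-0.819, 0.574, -0.004], [0.574, 0.819, -0.003], [0.001, -0.005, -1.0]]
ft_force: [-1.2, -1.3, 1.4]
grip_width: 0.0132
tau [0.042 0.048 0.021] F [-1.2 -1.3  1.4] yaw 2.530 rad q6 -64.6 eff6 0.018 pos [0.5506 0.0241 0.1041] w 0.013162164051695482 t 3.65
```

```bash
cat > ok.py <<'E'
# print state; exit 1 if the moment about z exceeds the limit given
import sys
from st import s
sys.exit(abs(s['wrist_torque'][2])>float(sys.argv[1]))
E
python3 -m pendant '[[[0,0,0],-0.06,-1],[[0,0,0],-0.06,-1]]' >/dev/null && python3 ok.py 0.15 && python3 -m pendant '[[[0,0,0],-0.06,-1],[[0,0,0],-0.06,-1]]' >/dev/null && python3 ok.py 0.15 && python3 -m pendant '[[[0,0,0],-0.06,-1],[[0,0,0],-0.06,-1]]' >/dev/null && python3 ok.py 0.15
```

```text
tau [ 0.114 -0.028  0.06 ] F [-1.5 -1.6  1.4] yaw 2.407 rad q6 -57.5 eff6 -0.572 pos [0.5506 0.0241 0.1041] w 0.013047495279794074 t 3.9False
```

```bash
sed -i 's/sys.exit(\(.*\))$/sys.exit(int(\1))/' ok.py
python3 -m pendant '[[[0,0,0],-0.06,-1],[[0,0,0],-0.06,-1]]' >/dev/null && python3 ok.py 0.15 && python3 -m pendant '[[[0,0,0],-0.06,-1],[[0,0,0],-0.06,-1]]' >/dev/null && python3 ok.py 0.15 && python3 -m pendant '[[[0,0,0],-0.06,-1],[[0,0,0],-0.06,-1]]' >/dev/null && python3 ok.py 0.15&& python3 -m pendant '[[[0,0,0],-0.06,-1],[[0,0,0],-0.06,-1]]' >/dev/null && python3 ok.py 0.15
```

```text
tau [ 0.059 -0.083  0.07 ] F [-2.  -0.4  1.2] yaw 2.283 rad q6 -50.4 eff6 -0.569 pos [0.5507 0.0242 0.1041] w 0.013259806617261873 t 4.15
tau [ 0.094 -0.04   0.221] F [-1.4 -0.7  1.7] yaw 2.160 rad q6 -43.4 eff6 -0.463 pos [0.5508 0.0243 0.1041] w 0.01290643133454726 t 4.4
```

```bash
python3 -m pendant '[[[0,0,0],-0.03,-1]]' >/dev/null; python3 st.py;  python3 -m pendant '[[[0,0,0],0,-1]]' >/dev/null; python3 st.py
```

```text
tau [ 0.024 -0.074  0.164] F [-1.8 -1.   1.4] yaw 2.129 rad q6 -41.6 eff6 0.046 pos [0.5508 0.0243 0.1041] w 0.012978663075316258 t 4.525
tau [ 0.023 -0.031  0.076] F [-1.6 -1.2  1.3] yaw 2.130 rad q6 -41.7 eff6 0.247 pos [0.5508 0.0243 0.1041] w 0.013196971177289683 t 4.65
```

```bash
for i in 1 ; do python3 -m pendant '[[[0,0,0],-0.04,-1]]' >/dev/null && python3 ok.py 0.25 && python3 -m pendant '[[[0,0,0],-0.04,-1]]' >/dev/null && python3 ok.py 0.25 && python3 -m pendant '[[[0,0,0],0,-1]]' >/dev/null && python3 ok.py .25 ; done
```

```text
tau [ 0.097 -0.191  0.307] F [-2.3 -0.6  1.6] yaw 2.090 rad q6 -39.4 eff6 -0.305 pos [0.5508 0.0243 0.1041] w 0.013238017119183706 t 4.775
```

```bash
python3 -m pendant '[[[0,0,0],0,-1]]' >/dev/null; python3 st.py; python3 -m pendant '[[[0,0,0],0,-1]]' >/dev/null; python3 st.py
```

```text
tau [ 0.078 -0.034  0.112] F [-1.9 -0.5  1. ] yaw 2.091 rad q6 -39.4 eff6 0.331 pos [0.5509 0.0243 0.1041] w 0.012889589375192195 t 4.9
tau [ 0.08  -0.07   0.117] F [-0.9 -0.9  1.2] yaw 2.092 rad q6 -39.5 eff6 0.141 pos [0.5509 0.0243 0.104 ] w 0.012894673432786568 t 5.025
```

```bash
python3 -m pendant '[[[0,0,0],-0.04,-1]]' >/dev/null; python3 st.py; python3 -m pendant '[[[0,0,0],0,-1],[[0,0,0],0,-1]]' >/dev/null; python3 st.py
```

```text
tau [ 0.079 -0.124  0.294] F [-1.3 -1.9  0.7] yaw 2.052 rad q6 -37.2 eff6 -0.263 pos [0.5509 0.0243 0.1041] w 0.013080702382549773 t 5.15
tau [ 0.076 -0.097  0.15 ] F [-1.8 -1.2  0.9] yaw 2.054 rad q6 -37.3 eff6 0.184 pos [0.5509 0.0243 0.104 ] w 0.01319057039879124 t 5.4
```

The stiffening holds up: the stationary torque went 0.076, 0.117, 0.150 N m over the last two 0.04 rad steps. The thread is crossing after about 0.35–0.4 rad, so I'll ease it back anticlockwise.

```bash
python3 -m pendant '[[[0,0,0],0.06,-1],[[0,0,0],0.06,-1],[[0,0,0],0.06,-1]]' >/dev/null && python3 ok.py 0.18 && python3 -m pendant '[[[0,0,0],0.06,-1],[[0,0,0],0.06,-1]]' >/dev/null && python3 ok.py 0.15 && python3 -m pendant '[[[0,0,0],0.06,-1],[[0,0,0],0.06,-1]]' >/dev/null && python3 ok.py 0.15&& python3 -m pendant '[[[0,0,0],0.06,-1],[[0,0,0],0.06,-1]]' >/dev/null && python3 ok.py 0.15 && python3 -m pendant '[[[0,0,0],0.06,-1],[[0,0,0],0.06,-1]]' >/dev/null && python3 ok.py 0.15 && python3 -m pendant '[[[0,0,0],0.06,-1],[[0,0,0],0.06,-1]]' >/dev/null && python3 ok.py 0.15
```

```text
tau [-0.015 -0.052 -0.066] F [-2.2 -0.4  1.5] yaw 2.241 rad q6 -48.0 eff6 0.587 pos [0.5507 0.0243 0.1041] w 0.012909866164190244 t 5.775
tau [ 0.049 -0.048 -0.093] F [-2.1 -0.8  1.1] yaw 2.366 rad q6 -55.2 eff6 0.571 pos [0.5506 0.0242 0.1041] w 0.012997831838801552 t 6.025
tau [ 0.047  0.027 -0.087] F [-0.9 -1.8  1.7] yaw 2.490 rad q6 -62.3 eff6 0.572 pos [0.5506 0.0241 0.1041] w 0.013211936000763503 t 6.275
tau [ 0.033  0.006 -0.109] F [-1.1 -1.5  1.1] yaw 2.615 rad q6 -69.4 eff6 0.573 pos [0.5505 0.024  0.104 ] w 0.013285568537448542 t 6.525
tau [ 0.02   0.056 -0.093] F [-2.  -1.6  1.4] yaw 2.739 rad q6 -76.6 eff6 0.572 pos [0.5505 0.0239 0.1041] w 0.013447705887280044 t 6.775
tau [ 0.039  0.03  -0.062] F [-1.5 -0.2  1.3] yaw 2.864 rad q6 -83.7 eff6 0.573 pos [0.5504 0.0238 0.104 ] w 0.012953689383560335 t 7.025
```

```bash
python3 -m pendant '[[[0,0,0],0.06,-1],[[0,0,0],0.06,-1]]' >/dev/null && python3 ok.py 0.17 && python3 -m pendant '[[[0,0,0],0.06,-1],[[0,0,0],0.06,-1]]' >/dev/null && python3 ok.py 0.17 && python3 -m pendant '[[[0,0,0],0.06,-1],[[0,0,0],0.06,-1]]' >/dev/null && python3 ok.py 0.17&& python3 -m pendant '[[[0,0,0],0.06,-1],[[0,0,0],0.06,-1]]' >/dev/null && python3 ok.py 0.17 && python3 -m pendant '[[[0,0,0],0.06,-1],[[0,0,0],0.06,-1]]' >/dev/null && python3 ok.py 0.17 && python3 -m pendant '[[[0,0,0],0.06,-1],[[0,0,0],0.06,-1]]' >/dev/null && python3 ok.py 0.17
```

```text
tau [ 0.097  0.035 -0.087] F [-1.5 -0.8  1.3] yaw 2.988 rad q6 -90.8 eff6 0.572 pos [0.5504 0.0237 0.1041] w 0.012955215688911885 t 7.275
tau [ 0.075  0.039 -0.004] F [-1.1 -1.8  1.1] yaw 3.113 rad q6 -98.0 eff6 0.593 pos [0.5504 0.0236 0.1041] w 0.013065382200677492 t 7.525
tau [ 0.103  0.004 -0.049] F [-0.1 -0.9  0.4] yaw -3.046 rad q6 -105.1 eff6 0.604 pos [0.5504 0.0235 0.104 ] w 0.012973149484177755 t 7.775
tau [ 0.062  0.076 -0.093] F [-0.6 -2.   1.6] yaw -2.921 rad q6 -112.3 eff6 0.607 pos [0.5504 0.0233 0.104 ] w 0.013054009699352085 t 8.025
tau [-0.032  0.023 -0.163] F [-0.7 -1.2  1.4] yaw -2.797 rad q6 -119.4 eff6 0.499 pos [0.5504 0.0232 0.1041] w 0.013264914170425553 t 8.275
tau [-0.03   0.03  -0.304] F [-2.  -1.7  1.4] yaw -2.673 rad q6 -126.5 eff6 0.338 pos [0.5505 0.0231 0.1041] w 0.013324117089391251 t 8.525
```

```bash
python3 -m pendant '[[[0,0,0],0,-1],[[0,0,0],0,-1]]' >/dev/null; python3 st.py; python3 -m pendant '[[[0,0,0],0.04,-1]]' >/dev/null; python3 st.py; python3 -m pendant '[[[0,0,0],0,-1],[[0,0,0],0,-1]]' >/dev/null; python3 st.py
```

```text
tau [-0.013  0.106 -0.189] F [-2.2 -0.7  1. ] yaw -2.675 rad q6 -126.5 eff6 -0.232 pos [0.5505 0.0231 0.1041] w 0.012968787432880165 t 8.775
tau [-0.07   0.052 -0.309] F [-1.4 -1.4  1.7] yaw -2.635 rad q6 -128.7 eff6 0.213 pos [0.5505 0.0231 0.1041] w 0.013215201567617988 t 8.9
tau [-0.056  0.002 -0.214] F [-1.5 -0.7  1.5] yaw -2.637 rad q6 -128.6 eff6 -0.269 pos [0.5505 0.0231 0.1041] w 0.012927803023957036 t 9.15
```

The screw has caught: it stiffened after about 1.4 rad of back turn, with a stationary torque of -0.21 N m. Now I'll run it clockwise. It is free for at least 2.4 rad, so the steps can be longer at first.

```bash
python3 -m pendant '[[[0,0,0],-0.06,-1],[[0,0,0],-0.06,-1],[[0,0,0],-0.06,-1],[[0,0,0],-0.06,-1]]' >/dev/null && python3 ok.py 0.18 && python3 -m pendant '[[[0,0,0],-0.06,-1],[[0,0,0],-0.06,-1],[[0,0,0],-0.06,-1]]' >/dev/null && python3 ok.py 0.17 && python3 -m pendant '[[[0,0,0],-0.06,-1],[[0,0,0],-0.06,-1],[[0,0,0],-0.06,-1]]' >/dev/null && python3 ok.py 0.17&& python3 -m pendant '[[[0,0,0],-0.06,-1],[[0,0,0],-0.06,-1],[[0,0,0],-0.06,-1]]' >/dev/null && python3 ok.py 0.17 && python3 -m pendant '[[[0,0,0],-0.06,-1],[[0,0,0],-0.06,-1],[[0,0,0],-0.06,-1]]' >/dev/null && python3 ok.py 0.17 && python3 -m pendant '[[[0,0,0],-0.06,-1],[[0,0,0],-0.06,-1],[[0,0,0],-0.06,-1]]' >/dev/null && python3 ok.py 0.17 && python3 -m pendant '[[[0,0,0],-0.06,-1],[[0,0,0],-0.06,-1],[[0,0,0],-0.06,-1]]' >/dev/null && python3 ok.py 0.17&& python3 -m pendant '[[[0,0,0],-0.06,-1],[[0,0,0],-0.06,-1],[[0,0,0],-0.06,-1]]' >/dev/null && python3 ok.py 0.17 && python3 -m pendant '[[[0,0,0],-0.06,-1],[[0,0,0],-0.06,-1],[[0,0,0],-0.06,-1]]' >/dev/null && python3 ok.py 0.17
```

```text
tau [0.122 0.016 0.05 ] F [-1.1 -0.3  2.6] yaw -2.887 rad q6 -114.3 eff6 -0.608 pos [0.5504 0.0233 0.1041] w 0.0129022801021389 t 9.65
tau [0.052 0.013 0.033] F [-1.3 -0.1  1.5] yaw -3.073 rad q6 -103.6 eff6 -0.605 pos [0.5504 0.0235 0.1041] w 0.013265085853548764 t 10.025
tau [0.053 0.046 0.04 ] F [-0.7 -0.1  1.9] yaw 3.023 rad q6 -92.9 eff6 -0.605 pos [0.5504 0.0236 0.1041] w 0.013223366386579841 t 10.4
tau [0.058 0.015 0.064] F [-0.9  0.1  1.7] yaw 2.836 rad q6 -82.2 eff6 -0.605 pos [0.5504 0.0238 0.1041] w 0.013117450088242411 t 10.775
tau [0.067 0.02  0.041] F [-0.8  0.4  2.2] yaw 2.649 rad q6 -71.6 eff6 -0.605 pos [0.5505 0.024  0.104 ] w 0.013040178025923783 t 11.15
tau [ 0.005 -0.06   0.052] F [-1.5 -0.5  1.5] yaw 2.463 rad q6 -60.9 eff6 -0.606 pos [0.5506 0.0241 0.1041] w 0.013178130687341052 t 11.525
tau [-0.005 -0.083 -0.004] F [-0.4 -1.   0.5] yaw 2.276 rad q6 -50.2 eff6 -0.606 pos [0.5507 0.0242 0.1041] w 0.013260263548618503 t 11.9
tau [ 0.004 -0.058  0.094] F [-0.5 -0.1  1.5] yaw 2.089 rad q6 -39.5 eff6 -0.606 pos [0.5508 0.0243 0.104 ] w 0.013284419802984709 t 12.275
tau [-0.04  -0.079  0.003] F [-0.7 -0.7  0.8] yaw 1.903 rad q6 -28.8 eff6 -0.607 pos [0.551  0.0244 0.1041] w 0.01317446342721627 t 12.65
```

```bash
python3 -m pendant '[[[0,0,0],-0.06,-1],[[0,0,0],-0.06,-1],[[0,0,0],-0.06,-1]]' >/dev/null && python3 ok.py 0.17 && python3 -m pendant '[[[0,0,0],-0.06,-1],[[0,0,0],-0.06,-1],[[0,0,0],-0.06,-1]]' >/dev/null && python3 ok.py 0.17 && python3 -m pendant '[[[0,0,0],-0.06,-1],[[0,0,0],-0.06,-1],[[0,0,0],-0.06,-1]]' >/dev/null && python3 ok.py 0.17&& python3 -m pendant '[[[0,0,0],-0.04,-1],[[0,0,0],-0.04,-1]]' >/dev/null && python3 ok.py 0.17 && python3 -m pendant '[[[0,0,0],-0.04,-1],[[0,0,0],-0.04,-1]]' >/dev/null && python3 ok.py 0.17 && python3 -m pendant '[[[0,0,0],-0.04,-1],[[0,0,0],-0.04,-1]]' >/dev/null && python3 ok.py 0.17 && python3 -m pendant '[[[0,0,0],-0.04,-1],[[0,0,0],-0.04,-1]]' >/dev/null && python3 ok.py 0.17&& python3 -m pendant '[[[0,0,0],-0.04,-1],[[0,0,0],-0.04,-1]]' >/dev/null && python3 ok.py 0.17 && python3 -m pendant '[[[0,0,0],-0.04,-1],[[0,0,0],-0.04,-1]]' >/dev/null && python3 ok.py 0.17 && python3 -m pendant '[[[0,0,0],-0.04,-1],[[0,0,0],-0.04,-1]]' >/dev/null && python3 ok.py 0.17
```

```text
tau [ 0.003 -0.045  0.05 ] F [-0.8 -1.3  1.3] yaw 1.716 rad q6 -18.1 eff6 -0.607 pos [0.5512 0.0244 0.1041] w 0.013068686806302058 t 13.025
tau [-0.04   0.023  0.051] F [-0.2 -0.9  0.6] yaw 1.530 rad q6 -7.4 eff6 -0.607 pos [0.5513 0.0244 0.104 ] w 0.013067504630885391 t 13.4
tau [-0.077 -0.004  0.04 ] F [-1.4 -0.4  0.6] yaw 1.343 rad q6 3.4 eff6 -0.607 pos [0.5515 0.0244 0.1041] w 0.01299122048659998 t 13.775
tau [-0.027  0.029  0.084] F [-0.8 -0.3  0.5] yaw 1.260 rad q6 8.1 eff6 -0.388 pos [0.5516 0.0244 0.1041] w 0.013406562104137834 t 14.025
tau [-0.042 -0.003  0.053] F [-0.5 -0.2  1.9] yaw 1.177 rad q6 12.9 eff6 -0.39 pos [0.5516 0.0244 0.104 ] w 0.012968773062720523 t 14.275
tau [-0.051  0.035  0.027] F [-0.9 -0.4  1.4] yaw 1.094 rad q6 17.7 eff6 -0.39 pos [0.5517 0.0243 0.104 ] w 0.013242901823979886 t 14.525
tau [-0.056  0.003  0.06 ] F [-0.7 -0.3  0.8] yaw 1.011 rad q6 22.5 eff6 -0.39 pos [0.5517 0.0243 0.104 ] w 0.013419841313038408 t 14.775
tau [-0.036  0.005  0.029] F [-0.6 -0.8  1.1] yaw 0.927 rad q6 27.3 eff6 -0.39 pos [0.5518 0.0242 0.104 ] w 0.013081845359860471 t 15.025
tau [-0.029  0.07   0.004] F [-0.6 -0.4  1.1] yaw 0.844 rad q6 32.0 eff6 -0.389 pos [0.5519 0.0242 0.104 ] w 0.013416438778469994 t 15.275
tau [-0.02  -0.021  0.012] F [-1.  -0.5  0.8] yaw 0.761 rad q6 36.8 eff6 -0.389 pos [0.5519 0.0241 0.1041] w 0.013130055826068689 t 15.525
```

```bash
python3 -m pendant '[[[0,0,0],-0.04,-1],[[0,0,0],-0.04,-1]]' >/dev/null && python3 ok.py 0.17 && python3 -m pendant '[[[0,0,0],-0.04,-1],[[0,0,0],-0.04,-1]]' >/dev/null && python3 ok.py 0.17 && python3 -m pendant '[[[0,0,0],-0.04,-1],[[0,0,0],-0.04,-1]]' >/dev/null && python3 ok.py 0.17&& python3 -m pendant '[[[0,0,0],-0.04,-1],[[0,0,0],-0.04,-1]]' >/dev/null && python3 ok.py 0.17 && python3 -m pendant '[[[0,0,0],-0.04,-1],[[0,0,0],-0.04,-1]]' >/dev/null && python3 ok.py 0.17 && python3 -m pendant '[[[0,0,0],-0.04,-1],[[0,0,0],-0.04,-1]]' >/dev/null && python3 ok.py 0.17 && python3 -m pendant '[[[0,0,0],-0.04,-1],[[0,0,0],-0.04,-1]]' >/dev/null && python3 ok.py 0.17&& python3 -m pendant '[[[0,0,0],-0.04,-1],[[0,0,0],-0.04,-1]]' >/dev/null && python3 ok.py 0.17 && python3 -m pendant '[[[0,0,0],-0.04,-1],[[0,0,0],-0.04,-1]]' >/dev/null && python3 ok.py 0.17 && python3 -m pendant '[[[0,0,0],-0.04,-1],[[0,0,0],-0.04,-1]]' >/dev/null && python3 ok.py 0.17
```

```text
tau [-0.045 -0.036  0.065] F [-1.2 -0.5  1.2] yaw 0.678 rad q6 41.6 eff6 -0.322 pos [0.552  0.0241 0.104 ] w 0.013163074177366148 t 15.775
tau [-0.098 -0.056  0.184] F [-1.5 -1.1  0.6] yaw 0.596 rad q6 46.3 eff6 -0.197 pos [0.552 0.024 0.104] w 0.012991749467813752 t 16.025
```

```bash
python3 -m pendant '[[[0,0,0],-0.03,-1]]' >/dev/null; python3 ok.py 0.3 && python3 -m pendant '[[[0,0,0],0,-1]]' >/dev/null && python3 st.py && python3 -m pendant '[[[0,0,0],-0.03,-1]]' >/dev/null; python3 ok.py 0.3 && python3 -m pendant '[[[0,0,0],0,-1]]' >/dev/null && python3 st.py
```

```text
tau [-0.12  -0.059  0.291] F [-1.6 -0.6  0.6] yaw 0.565 rad q6 48.1 eff6 0.008 pos [0.552  0.024  0.1041] w 0.01320856355118356 t 16.15
tau [-0.07  -0.061  0.181] F [-0.7 -0.9  1.7] yaw 0.565 rad q6 48.1 eff6 0.331 pos [0.552  0.024  0.1041] w 0.013235915565340636 t 16.275
tau [-0.105 -0.035  0.403] F [-0.7 -0.1  1.4] yaw 0.534 rad q6 49.9 eff6 -0.138 pos [0.552  0.0239 0.1041] w 0.0129741238239272 t 16.4
```

```bash
python3 -m pendant '[[[0,0,0],0,-1]]' >/dev/null; python3 st.py; python3 -m pendant '[[[0,0,0],0,-1]]' >/dev/null; python3 st.py
```

```text
tau [-0.045 -0.034  0.225] F [-0.5 -1.3  1.3] yaw 0.533 rad q6 49.9 eff6 0.366 pos [0.552  0.024  0.1041] w 0.013063708055724882 t 16.525
tau [-0.142 -0.009  0.287] F [-1.7 -1.4  1. ] yaw 0.534 rad q6 49.9 eff6 0.256 pos [0.5521 0.0239 0.1041] w 0.013350883916670955 t 16.65
```

Home is confirmed. Torque rises from an onset near yaw 0.68, reading about 0.4 N m while turning and about 0.25 N m held. That is inside the snug band, so I'll release and go straight up.

```bash
python3 -m pendant '[[[0,0,0],0,1],[[0,0,0],0,1],[[0,0,0],0,1],[[0,0,0],0,1],[[0,0,0],0,1],[[0,0,0],0,1]]' && python3 -m pendant '[[[0,0,20],0,1],[[0,0,40],0,1],[[0,0,50],0,1],[[0,0,50],0,1],[[0,0,0],0,1],[[0,0,0],0,1]]'; python3 - <<'E'
from h import *
s,im,d=snap('wrist','w2')
v,u=np.mgrid[130:240,200:325]; v=v.ravel();u=u.ravel()
c,r=wrist_ray(s,u,v); T=np.array(viewer.camera_params('wrist')['T_tool_cam']); ax=np.array(s['tool_rot'])@T[:3,2]
P=c+r*(d[v,u]/(r@ax))[:,None]; k=(P[:,2]>.122)&(P[:,2]<.138); q=P[k][:,:2]; w,V=np.linalg.eigh(np.cov(q.T))
print(k.sum(),q.mean(0),np.sqrt(w*12),np.arctan2(V[1,1],V[0,1]))
E
python3 st.py
```

```text
time_s: 17.4
position: [0.552, 0.0242, 0.1036]
tool_rot: [[0.861, 0.508, -0.003], [0.508, -0.861, -0.004], [-0.004, 0.002, -1.0]]
ft_force: [-1.0, -0.9, -0.1]
grip_width: 0.0854
time_s: 18.15
position: [0.5505, 0.0245, 0.2674]
tool_rot: [[0.861, 0.508, -0.005], [0.508, -0.861, -0.004], [-0.006, 0.0, -1.0]]
ft_force: [0.2, -0.3, 0.4]
grip_width: 0.0852
711 [0.55177708 0.02510082] [0.01382717 0.04944943] -2.4568153519596785
tau [ 0.015  0.013 -0.019] F [-0.8  0.6  0.3] yaw 0.533 rad q6 49.8 eff6 0.0 pos [0.5506 0.0244 0.2676] w 0.08536382825766212 t 18.2
```

View pics/w2.png

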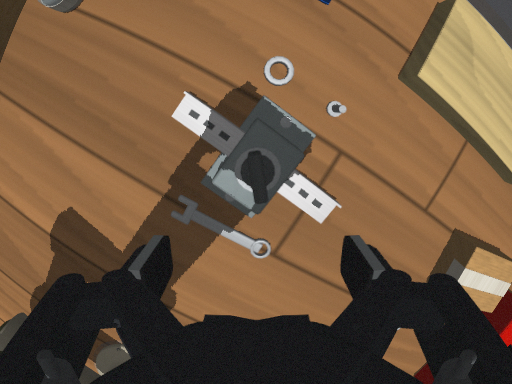

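The wrist view shows the bar at (260,178), eased back to yaw 0.685 rad. That is 0.15 rad back, within the 0.3 expected. The collar (279,70), bolt (337,108) and spanner (225,230) look undisturbed, and the gripper is clear.

```bash
python3 -c "
from rig import ticket
print(ticket.close_job())"
```

```text
the job is handed in; nothing more can be done
None
```

The hand screw is home and snug, and the job is handed in at about 18 s. The interface reports no verdict.

- **Start:** Gentle clockwise turning stiffened after about 0.4 rad, with torque up to about 0.3 N m, so the thread was crossing. I stopped there.
- **Back turn:** I eased it anticlockwise until it stiffened after about 1.4 rad, at about 0.3 N m, which meant the thread had caught.
- **Run home:** It then ran freely clockwise for about 2.8 rad. I snugged it to about 0.40 N m turning and about 0.25 N m held, inside the 0.2–0.5 band. No reading on any resistance went above 0.41 N m.
- **Last checks:** After release the wrist camera showed the bar eased back 0.15 rad, under the 0.3 expected. The collar, bolt and spanner looked undisturbed by eye, and the gripper was open and clear at 0.27 m. I did not re-check the jar, carton or driver after the job, but the arm never went near them.
- **Disagreement:** Turning and held torque readings differed by about 0.1 N m, from friction and sensor noise, so the snug torque is known only to about ±0.05 N m.

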